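Line up a sample tray's axle holes with a tapered drift and swap in the axle bolt

ROBOT

A 6-joint arm with a two-finger parallel gripper is mounted at the origin on a cart in front of the work surface, level with it; the furniture and walls round the work are solid. World frame = base frame: x ahead of the robot, y to its left, z up, the work surface at z = 0. Lengths are in m, angles in rad, forces in N, time in s.
With the tool pointing down it reaches from about 0.35 to 0.775 m from the base axis. Payload 5.5 kg.
Tool frame: the origin (TCP) lies between the finger pads; the fingertips stand 11 mm ahead of it and the grasp point (between the pads) lies 8 mm behind it (tips_ahead is the distance from the TCP to the fingertips, in m); z points along the fingers, y is the line along which they close (so a half turn about z gives the same grasp; the last joint's range is limited). The gripper opens to 85 mm and grips with 20 to 120 N. Pads are 22 mm wide; open, the fingers measure 114 mm over their backs; the gripper's body (76 mm by 85 mm) begins 54 mm behind the grasp point. The pads swing forward as they close: fully open they stand 13 mm farther back than shut.
Start: joints at [-1.261, 0.313, 0.046, 1.304, 0, 1.431], TCP at [0.25, -0.518, 0.242] pointing down, gripper open.
Joint ranges: [-2.76, 2.76], [-0.86, 1.69], [-1.03, 1.26], [-2.2, 2.34], [-1.47, 1.5], [-3.14, 3.14]. Speed limits (rad/s): [2.57, 2.57, 3.14, 3.14, 3.14, 3.14].

INTERFACE

Orientations are given as a unit quaternion [w, x, y, z].
In Python, from workcell import * gives the robot as it stands. The module is installed in compiled form; this text tells all that it offers.
- The arm moves only by the tool jog_arm, never from a script. Its argument "moves" is a list of rows, each an object with "fingers": the closure, from 0 (fully open) to 1 (shut); "slide": the shift along the tool's x, y, z in mm, a list of three; "angular": the turn, a rotation vector about the tool's x, y, z in degrees, a list of three. A call has 1 to 10 rows; each row is the pose to reach, as a shift and turn from the pose commanded when the call began, along the tool's axes at that moment; what a row does not reach only later rows make up. A row lasts 1/12 s, in which the tool goes at most 41.7 mm and 7.16 degrees, less where a joint would pass 70% of its speed; a pose out of reach is approached as far as the arm can. A call with a gripper value outside its range is refused whole. The fingers move at their own pace and stop on an object; "squeeze" is the grip in N (left out, the last holds). Time passes only in rows, so rows that repeat a pose let the fingers close. It gives the time, the measured TCP pose, the force, the opening and the grip force at its end, in the units of the state.
- get_state(): the state, without advancing time (a new reading comes with each control period).
- read_camera(name): name is "scene" or "top"; returns a dict with "color" (400x640x3 uint8, red, green, blue), "fovy" (degrees; the focal length in pixels is half the picture's height over the tangent of half this angle, whatever the lens; pixels are square), "cx", "cy" (the principal point, pixels), "D" ([k1, k2, p1, p2, k3] as OpenCV has them; the pictures are not rectified), "world_from_camera" (4x4, takes a point from camera to world coordinates). Camera axes: x right, y down, z forward; pixel columns grow to the right and rows downward; lengths in m; the calibration is good to about 2 mm. A picture is of the moment at which its call begins. There is no depth.
- hand_in(): hands the job in; it is judged then, once.
Trained networks look in a picture, given as the dict that the camera call returned (one of the last four; its "shot" number tells which), for a name from the list of things; names that differ only in an ending like _2 or _b are one class to them, and where a whole thing is asked for, a point or a joint stands for the part that bears it (a point fixed in the world has none). Each returns a list of dicts, best first, with "p" (0 to 1); they miss things now and then, are a little off and sometimes report something else, mostly with a low value. They report only what shows in the picture. A call takes as long as a camera call. They do not tell look-alikes from the thing itself.
- look_for(target, picture): "point" ([column, row] in pixels, amid what is visible of it).
- tip_of(target, picture): "point" ([column, row] in pixels: a listed point, or the origin of a listed thing).
The state is a dict: "clock": time; "joint_pos": joint angles; "qvel": joint speeds; "tau": joint torques, N m; "tcp_pos": TCP position; "orientation": TCP orientation; "wrist_force": force on the tool from outside, world axes, zero at the start; "ft_torque": the same for the moment, N m; "finger_gap": finger opening in m; "grip_force": force on a finger pad.
Only numpy, scipy, OpenCV 4.12 (cv2) and the standard library are available. Lean on these libraries where they do the work, as an engineer would, in place of code of your own. Each camera call takes 0.05 s, during which the arm holds its last target. There are 200 camera calls.

TASK

The round steel sample tray has been slid under the bearing bracket of its stand, but its centre hole is not in line with the hole of the bracket. Take the tapered drift from the tool block, feel gently through the bracket for the tray's hole, lever the tray across with it and press it home until its collar sits on the bracket; then draw it out, stand it back in a hole of the tool block and push the axle bolt fully home in its place. Do not force either tool, do not push the tray or stand with the gripper, and leave the bottle, timer and carton alone.

Things in the scene. Friction and masses are not known exactly. Their poses are not given: they have to be found in the camera images.
- stand: Fixed stand: grey foot, white hollow pedestal, dark steel post behind it (+x) with a 44 mm wide, 6 mm thick bearing bracket that reaches forward over the pedestal. Origin on the table under the bracket's hole, z up. On the pedestal, under the bracket, lies the steel tray: disc of 74 mm radius, 8 mm thick, top 53 mm above the table, wells near its edge, a brass-ringed 15 mm hole in its centre.
- bracket_hole (a point): Centre of the upper mouth of the bracket's 15 mm through hole (brass ring round it), 61 mm above the table, on the stand's upright axis. The bracket is 6 mm thick, then 2 mm of air, then the tray (upper face 8 mm below this point, underside 16 mm below), then the pedestal's plate with a 17 mm bore in line with the bracket's hole, free below down to 8 mm above the table.
- tray_level (a point): Point under the bracket's hole at the tray's top, 8 mm below the mouth. The tray's place is NOT measured: its hole starts 6.8 to 8.4 mm off from here, in any direction. A drift lowered in the middle stands on the tray; only near the wall of the bracket's hole on that side (within about 35 degrees) does its nose drop in. The tray slides any way against up to 5 N of friction and stays where left.
- drift: Tapered steel drift, orange black-ringed handle, 110 mm long, about 90 g, standing tip down in the tool block. Origin at its tip, z towards the handle. Flat nose of 5.5 mm diameter to z = 11 mm, taper to 13.6 mm at z = 33, parallel to z = 45, collar of 24 mm from 45 to 51, round handle of 22 mm from 51 to 106 (grasp here). Upright in the bracket's hole its nose has 4.7 mm of play each way.
- drift_collar (a point): Point on the drift's axis at the underside of its collar, 45 mm above the tip. Home: this lies at the mouth of the bracket's hole.
- axle_bolt: Axle bolt: bright steel shank, black knurled head, 71 mm long, about 70 g, standing in the other hole of the tool block. Origin at its tip, z towards the head. Plain shank of 13 mm diameter, 30 mm long, with a 4 mm tapered end (8 mm at the tip), collar of 26 mm from z = 30 to 35 mm, head of 23 mm from 35 to 71 (grasp here). No thread: it is pushed straight in.
- bolt_collar (a point): Point on the bolt's axis at the underside of its collar, 30 mm above the tip. Home: this lies at the mouth of the bracket's hole.
- tool_block: Fixed blue metal block 50 x 110 x 55 mm with two upright holes of 17 mm diameter, 50 mm deep, 60 mm apart along its y axis. Origin on the table under its middle. Which tool stands in which hole varies.
- park_a (a point): Centre of the mouth of one hole of the tool block (block y = +30 mm), 55 mm above the table. A parked tool hangs by its collar on the block's upper face.
- park_b (a point): Centre of the mouth of the other hole of the tool block (block y = -30 mm), 55 mm above the table.
- bead_bottle: Small bottle with a green cap, 38 mm across and 70 mm tall, loose; origin under its middle. To be left alone.
- bench_timer: White countdown timer, 62 x 62 x 17 mm, loose; origin under its middle. To be left alone.
- carton: Orange and white carton, 55 x 85 x 45 mm, loose; origin under its middle. To be left alone.
Not all that is in view belongs to the job. What is meant by the drift is not turquoise, and is the smaller of those in its own colour.

How it is judged:
On the way:
1. the drift is home: upright, its collar down on the bracket (within 3 mm), its shank through the bracket and the tray (z of drift_collar in the frame of bracket_hole below 0.003 m and horizontal distance between drift_collar and bracket_hole below 0.004 m and angle between drift's own z axis and vertical below 0.07 rad), for 0.2 s.
At the end, for the whole second after the job is handed in: The axle bolt is home, upright, its collar on the bracket (within 2.5 mm, and 4 mm of the axis), which it can only be with the tray's hole in line below; the drift stands in either hole of the tool block, collar on the block (within 5 mm); both at rest (z of bolt_collar in the frame of bracket_hole between -0.004 and 0.0025 m and horizontal distance between bolt_collar and bracket_hole below 0.004 m and angle between axle_bolt's own z axis and vertical below 0.07 rad and (distance between drift_collar and park_a below 0.005 m or distance between drift_collar and park_b below 0.005 m) and linear speed of each of axle_bolt, drift below 0.02 m/s); the robot touches nothing.
It fails at once if the drift is forced: pressed against the stand or tray with more than 40 N (contact force between drift and stand above 40 N).
It fails at once if the bolt is forced: pressed against the stand or tray with more than 40 N (contact force between axle_bolt and stand above 40 N).
It fails at once if the gripper pushes the tray or stand itself with more than 6 N (contact force between any of the fingers, the arm and stand above 6 N).
It fails at once if the bottle, timer or carton is moved by more than 15 mm or the bottle tipped (distance of any of bead_bottle, bench_timer, carton from where it was at the start of the episode above 0.015 m or angle between bead_bottle's own z axis and vertical above 0.3 rad).
It also fails if it takes over 72 s, if anything falls off the work surface, if the arm or the gripper's body presses on something with over 40 N, if the wrist force passes 120 N, or if a joint passes its speed limit or range.

## Working session

There is one attempt and no reset: what is moved stays moved. The work goes in short steps, Python scripts to look and compute and a tool call to move; the robot and the scene stay as the last step left them, time stands still between calls to the robot, and variables do not carry over. Pictures are saved under pics/ and viewed, at most 10 in all, crops included, and the job is handed in when it is done.

Besides the shell and the picture viewer there is one more tool, called after ">>>" by a JSON object that holds its "api" and its "payload". jog_arm: Moves the arm, as the interface text tells. Its arguments: {"type":"object","properties":{"moves":{"type":"array","items":{"type":"object","properties":{"fingers":{"type":"number"},"slide":{"type":"array","items":{"type":"number"}},"angular":{"type":"array","items":{"type":"number"}}}}},"squeeze":{"type":"number"}},"required":["moves"]}

```bash
mkdir -p pics; cat > h.py <<'E'
from workcell import *
import numpy as np, cv2
def K(p):
    f=p["color"].shape[0]/2/np.tan(np.radians(p["fovy"])/2)
    return np.array([[f,0,p["cx"]],[0,f,p["cy"]],[0,0,1]])
def ray(p,uv):
    n=cv2.undistortPoints(np.array([[uv]],float),K(p),np.array(p["D"],float))[0,0]
    T=np.array(p["world_from_camera"]); return T[:3,3],T[:3,:3]@np.array([n[0],n[1],1])
def onz(p,uv,z):
    o,d=ray(p,uv); return (o+d*(z-o[2])/d[2]).round(4)
def proj(p,X):
    T=np.linalg.inv(np.array(p["world_from_camera"])); r,_=cv2.Rodrigues(T[:3,:3])
    return cv2.projectPoints(np.array([X],float),r,T[:3,3],K(p),np.array(p["D"],float))[0][0,0].round(1)
def tri(p,a,q,b):
    o1,d1=ray(p,a);o2,d2=ray(q,b);s=np.linalg.lstsq(np.c_[d1,-d2],o2-o1,rcond=None)[0]
    A=o1+d1*s[0];B=o2+d2*s[1];return ((A+B)/2).round(4),np.linalg.norm(A-B).round(4)
def save(p,n,crop=None,s=1):
    c=p["color"]
    if crop: c=c[crop[1]:crop[3],crop[0]:crop[2]]
    cv2.imwrite("pics/"+n,cv2.resize(c[:,:,::-1],None,fx=s,fy=s,interpolation=cv2.INTER_CUBIC))
E
python3 - <<'E'
from h import *
s=read_camera("scene");t=read_camera("top")
save(s,"s0.png");save(t,"t0.png")
Z=dict(bracket_hole=.061,drift_collar=.055,bolt_collar=.055,park_a=.055,park_b=.055,tool_block=0,stand=0,bead_bottle=0,bench_timer=0,carton=0)
for n,z in Z.items():
    for nm,p in(("s",s),("t",t)):
        for r in tip_of(n,p)[:3]: print(n,nm,round(r["p"],2),np.round(r["point"],1),onz(p,r["point"],z))
for n in("drift","axle_bolt"):
    for nm,p in(("s",s),("t",t)):
        for r in look_for(n,p)[:4]: print(n,nm,round(r["p"],2),np.round(r["point"],1),onz(p,r["point"],.08))
st=get_state();print({k:np.round(v,3) for k,v in st.items() if k!="qvel"})
E
```

```text
bracket_hole s 0.84 [309.4 192.1] [ 0.5672 -0.035   0.061 ]
bracket_hole t 0.85 [295.6 180.2] [ 0.5663 -0.0315  0.061 ]
drift_collar s 0.66 [422.3 216.7] [ 0.6096 -0.3184  0.055 ]
drift_collar s 0.63 [439.3 244.8] [ 0.5197 -0.3886  0.055 ]
drift_collar s 0.53 [403.4 236.6] [ 0.5098 -0.311   0.055 ]
drift_collar t 0.67 [451.3 204.8] [ 0.5173 -0.3916  0.055 ]
drift_collar t 0.58 [422.9 170.5] [ 0.5971 -0.3272  0.055 ]
drift_collar t 0.47 [414.2 206.4] [ 0.5117 -0.3059  0.055 ]
bolt_collar s 0.78 [376.9 228. ] [ 0.5116 -0.247   0.055 ]
bolt_collar t 0.57 [388.1 207.7] [ 0.5074 -0.2457  0.055 ]
park_a s 0.63 [402.2 236.1] [ 0.5103 -0.308   0.055 ]
park_a s 0.56 [374.5 227. ] [ 0.5126 -0.2406  0.055 ]
park_a t 0.63 [387.6 208.4] [ 0.5058 -0.2446  0.055 ]
park_b s 0.63 [402.2 236.1] [ 0.5103 -0.308   0.055 ]
park_b s 0.56 [374.5 227. ] [ 0.5126 -0.2406  0.055 ]
park_b t 0.63 [387.6 208.4] [ 0.5058 -0.2446  0.055 ]
tool_block s 0.91 [387.5 252.9] [ 0.5084 -0.2786  0.    ]
tool_block t 0.92 [399.3 214.4] [ 0.501  -0.2802  0.    ]
tool_block t 0.24 [313.  263.2] [ 0.38   -0.0753  0.    ]
stan
[... 735 characters left out ...]
06.8] [0.338  0.1448 0.08  ]
drift t 0.76 [420.4 165.9] [ 0.6016 -0.3165  0.08  ]
drift t 0.56 [416.6 205.2] [ 0.5102 -0.3066  0.08  ]
drift t 0.51 [452.1 204. ] [ 0.5147 -0.3869  0.08  ]
axle_bolt t 0.55 [390.  204.1] [ 0.5115 -0.2466  0.08  ]
{'clock': np.float64(1.3), 'joint_pos': array([-1.261,  0.313,  0.046,  1.304, -0.   ,  1.431]), 'tau': array([-2.0000e-03, -4.8047e+01,  2.9881e+01,  1.0000e-03, -0.0000e+00,
       -0.0000e+00]), 'tcp_pos': array([ 0.25 , -0.518,  0.242]), 'orientation': array([ 0.   ,  0.975,  0.223, -0.   ]), 'wrist_force': array([ 0.258,  0.01 , -0.693]), 'ft_torque': array([-0.006,  0.015,  0.025]), 'grip_force': np.float64(0.0), 'finger_gap': np.float64(0.085)}
```

View pics/s0.png

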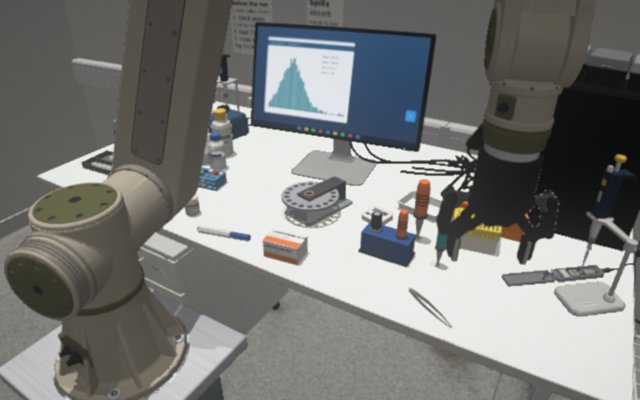

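View pics/t0.png

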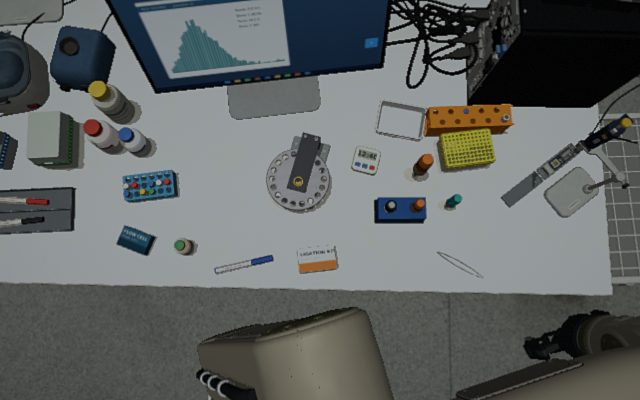

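```bash
python3 - <<'E'
from h import *
s=read_camera("scene");t=read_camera("top")
save(s,"s1.png",(260,150,460,290),4);save(t,"t1.png",(260,130,460,270),4)
T=np.array(t["world_from_camera"]);print(T.round(2),np.array(s["world_from_camera"]).round(2))
E
```

```text
[[ 0.02 -0.98  0.17  0.31]
 [-1.   -0.02 -0.   -0.09]
 [ 0.01 -0.17 -0.99  1.21]
 [ 0.    0.    0.    1.  ]] [[ 0.52 -0.43  0.74 -0.3 ]
 [-0.86 -0.25  0.45 -0.58]
 [-0.   -0.87 -0.5   0.62]
 [ 0.    0.    0.    1.  ]]
```

View pics/s1.png

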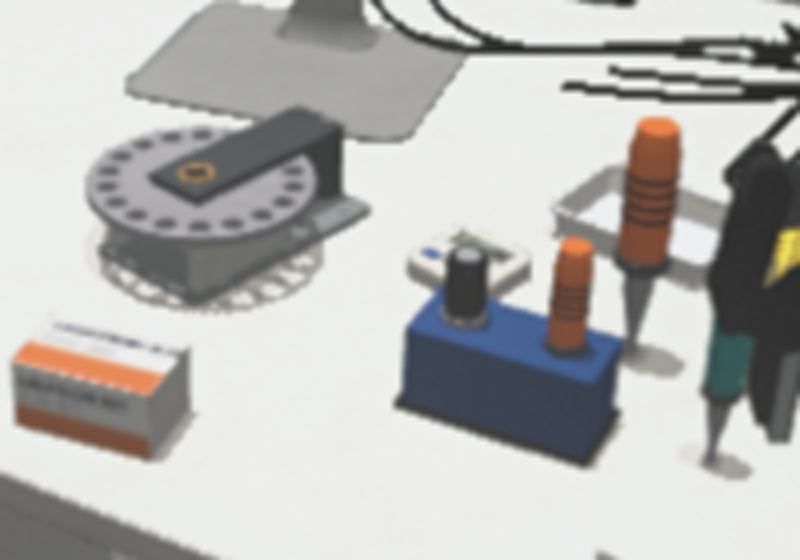

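View pics/t1.png

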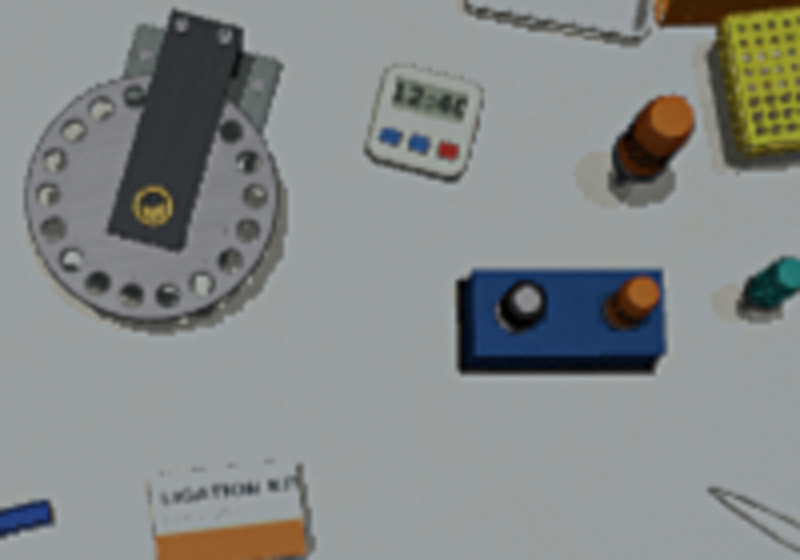

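Both pictures show the same layout. The bolt (black head) stands in the block's +y hole. The small orange drift stands in the −y hole, at crop (576,246) in scene and (641,293) in top. The larger orange one stands free behind it. The bracket ring is at top crop (152,204), and the ring of wells around it shows where the tray's centre is.

```bash
cat > m.py <<'E'
from h import *
from scipy.optimize import least_squares
s=read_camera("scene");t=read_camera("top")
def F(q): return (260+(q[0]+.5)/4-.5,130+(q[1]+.5)/4-.5)
def G(q): return (260+(q[0]+.5)/4-.5,150+(q[1]+.5)/4-.5)
for n,a,b in(("drift top",(576,246),(641,293)),("bolt top",(467,254),(527,298))):
    z=.116 if n[0]=="d" else .096
    print(n,tri(s,G(a),t,F(b)),onz(s,G(a),z),onz(t,F(b),z))
# brass ring centroid
def ring(p,g):
    c=p["color"].astype(int);m=(c[...,0]-c[...,2]>35);y,x=np.nonzero(m);k=np.hypot(x-g[0],y-g[1])<8
    return x[k].mean(),y[k].mean(),k.sum()
for nm,p,g in(("t",t,(297.5,180.5)),("s",s,(308.5,192.5))):
    r=ring(p,g);H=onz(p,r[:2],.061);print(nm,"ring",np.round(r,1),H)
    if nm=="t": W=[F(q) for q in[(102,106),(74,129),(54,160),(47,194),(54,228),(71,260),(97,281),(131,294),(168,295),(203,284),(231,260),(248,230),(254,195),(247,162),(231,131),(135,95)]]
    else: W=[G(q) for q in[(201,134),(165,138),(133,146),(113,162),(105,185),(110,204),(127,219),(156,227),(190,229),(226,223),(258,209),(281,191),(294,171)]]
    X=np.array([onz(p,w,.053)[:2] for w in W])
    f=least_squares(lambda v:np.hypot(*(X-v[:2]).T)-v[2],[*H[:2],.065],loss="soft_l1",f_scale=.001)
    print("wells centre",f.x.round(4),"rms",np.sqrt(np.mean(f.fun**2)).round(4),"offset mm",((f.x[:2]-H[:2])*1e3).round(1))
    # rim: radial bright->dark gradient search along projected circle of radius 74
    g=cv2.GaussianBlur(cv2.cvtColor(p["color"],cv2.COLOR_RGB2GRAY),(0,0),.7).astype(np.float32);D=[]
    for a in np.radians(range(0,360,3)):
        rr=np.arange(.069,.082,.0004);u=np.array([proj(p,[f.x[0]+r*np.cos(a),f.x[1]+r*np.sin(a),.053]) for r in rr],np.float32)
        v=cv2.remap(g,u[:,0],u[:,1],cv2.INTER_CUBIC).ravel();d=np.abs(np.gradient(v));i=d.argmax()
        if d[i]>2 and 2<i<len(rr)-3: D.append((f.x[0]+rr[i]*np.cos(a),f.x[1]+rr[i]*np.sin(a)))
    D=np.array(D);e=least_squares(lambda v:np.hypot(*(D-v[:2]).T)-v[2],f.x,loss="soft_l1",f_scale=.0007)
    print("rim centre",e.x.round(4),len(D),"offset mm",((e.x[:2]-H[:2])*1e3).round(1))
E
python3 m.py
```

```text
drift top (array([ 0.5085, -0.306 ,  0.119 ]), np.float64(0.0005)) [ 0.5131 -0.3042  0.116 ] [ 0.5092 -0.3069  0.116 ]
bolt top (array([ 0.5079, -0.2462,  0.096 ]), np.float64(0.0029)) [ 0.5067 -0.2451  0.096 ] [ 0.5086 -0.2474  0.096 ]
t ring [297.9 181.5  58. ] [ 0.5633 -0.0369  0.061 ]
wells centre [ 0.5728 -0.0351  0.0601] rms 0.0004 offset mm [9.5 1.8]
rim centre [ 0.5725 -0.0341  0.0737] 100 offset mm [9.2 2.8]
s ring [309.1 192.8  26. ] [ 0.5636 -0.0362  0.061 ]
wells centre [ 0.567  -0.0305  0.06  ] rms 0.0029 offset mm [3.4 5.7]
rim centre [ 0.5689 -0.0334  0.0735] 78 offset mm [5.3 2.8]
```

>>> {"api": "jog_arm", "payload": {"moves": [{"slide":[326,-78,40],"angular":[0,0,-64.2],"fingers":0.3},{"slide":[326,-78,40],"angular":[0,0,-64.2],"fingers":0.3},{"slide":[326,-78,40],"angular":[0,0,-64.2],"fingers":0.3},{"slide":[326,-78,40],"angular":[0,0,-64.2],"fingers":0.3},{"slide":[326,-78,40],"angular":[0,0,-64.2],"fingers":0.3},{"slide":[326,-78,40],"angular":[0,0,-64.2],"fingers":0.3},{"slide":[326,-78,40],"angular":[0,0,-64.2],"fingers":0.3},{"slide":[326,-78,40],"angular":[0,0,-64.2],"fingers":0.3},{"slide":[326,-78,40],"angular":[0,0,-64.2],"fingers":0.3},{"slide":[326,-78,40],"angular":[0,0,-64.2],"fingers":0.3}], "squeeze": 40}}

```text
clock: 2.33
tcp_pos: [0.5114, -0.3035, 0.2016]
orientation: [-0.0, 0.705, 0.71, 0.0]
wrist_force: [0.7, -0.4, 0.6]
finger_gap: 0.0597
grip_force: 0.0
```

>>> {"api": "jog_arm", "payload": {"moves": [{"slide":[-3,-2,40],"fingers":0.3},{"slide":[-3,-2,80],"fingers":0.3},{"slide":[-3,-2,105],"fingers":0.3},{"slide":[-3,-2,119],"fingers":0.3},{"slide":[-3,-2,119],"fingers":0.3}]}}

```text
schema error: expected keys fingers, slide, angular
```

```bash
python3 - <<'E'
from h import *
s=get_state();print(s["tcp_pos"].round(4) if hasattr(s["tcp_pos"],'round') else s["tcp_pos"],s["wrist_force"])
p=read_camera("scene");q=read_camera("top")
a=p["color"][170:290,340:480];b=q["color"][150:270,340:480]
cv2.imwrite("pics/g1.png",cv2.resize(np.hstack([a,b])[:,:,::-1],None,fx=2.8,fy=2.8,interpolation=cv2.INTER_CUBIC))
E
```

```text
[ 0.5114 -0.3035  0.2016] [ 0.65462132 -0.40590448  0.56573543]
```

View pics/g1.png

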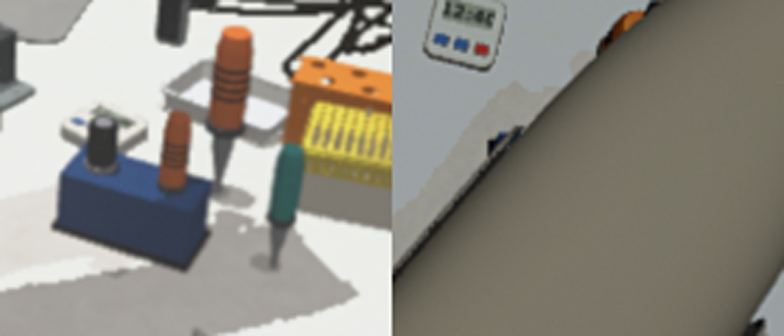

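The move was refused because every row needs all three keys. The scene half of the picture shows the drift, untouched, at (175,150); in the top half the arm covers the block.

>>> {"api": "jog_arm", "payload": {"moves": [{"slide":[-3,-2,40],"angular":[0,0,0],"fingers":0.3},{"slide":[-3,-2,80],"angular":[0,0,0],"fingers":0.3},{"slide":[-3,-2,105],"angular":[0,0,0],"fingers":0.3},{"slide":[-3,-2,119],"angular":[0,0,0],"fingers":0.3},{"slide":[-3,-2,119],"angular":[0,0,0],"fingers":0.3}]}}

```text
clock: 2.85
tcp_pos: [0.5041, -0.3087, 0.0797]
orientation: [-0.003, 0.709, 0.705, -0.001]
wrist_force: [0.3, 0.3, 0.6]
finger_gap: 0.0598
grip_force: 0.0
```

```bash
python3 - <<'E'
from h import *
s=get_state();print(s["tcp_pos"],s["wrist_force"])
p=read_camera("scene")
save(p,"g2.png",(340,150,500,290),4)
print(proj(p,[.5095,-.3065,.082]))
E
```

```text
[ 0.5041197  -0.30868074  0.079684  ] [0.33456489 0.33732143 0.60379308]
[402.5 225.7]
```

View pics/g2.png

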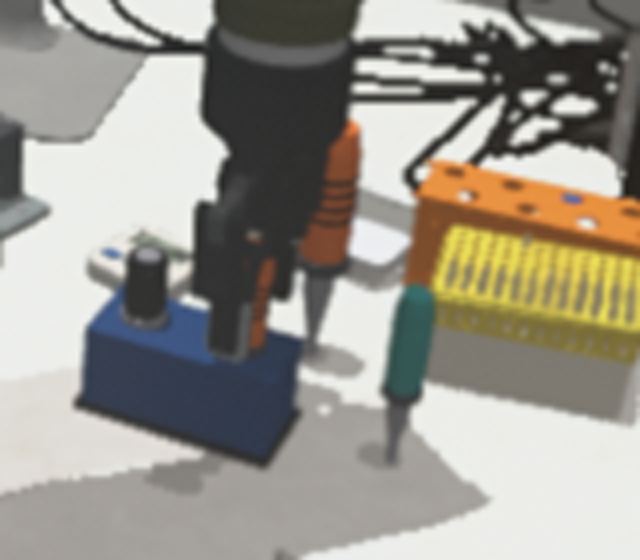

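The drift sits between the open fingers, seen at (262,290), with the near finger at (230,310) standing slightly to its left. I'll let the arm settle and check the pose.

>>> {"api": "jog_arm", "payload": {"moves": [{"slide":[0,0,0],"angular":[0,0,0],"fingers":0.3},{"slide":[0,0,0],"angular":[0,0,0],"fingers":0.3}]}}

```text
clock: 3.07
tcp_pos: [0.5082, -0.3105, 0.0853]
orientation: [0.002, 0.708, 0.706, 0.0]
wrist_force: [-0.4, 1.2, -0.5]
finger_gap: 0.0602
grip_force: 0.0
```

>>> {"api": "jog_arm", "payload": {"moves": [{"slide":[0,0,0],"angular":[0,0,0],"fingers":0.3},{"slide":[0,0,0],"angular":[0,0,0],"fingers":0.3},{"slide":[0,0,0],"angular":[0,0,0],"fingers":0.3},{"slide":[0,0,0],"angular":[0,0,0],"fingers":0.3},{"slide":[0,0,0],"angular":[0,0,0],"fingers":0.3},{"slide":[0,0,0],"angular":[0,0,0],"fingers":0.3}]}}

```text
clock: 3.57
tcp_pos: [0.5077, -0.3088, 0.0834]
orientation: [0.0, 0.707, 0.707, -0.0]
wrist_force: [-0.0, 0.3, -0.2]
finger_gap: 0.0598
grip_force: 0.0
```

>>> {"api": "jog_arm", "payload": {"moves": [{"slide":[2,1.5,1],"angular":[0,0,0],"fingers":0.5},{"slide":[2,1.5,1],"angular":[0,0,0],"fingers":0.6},{"slide":[2,1.5,1],"angular":[0,0,0],"fingers":0.7},{"slide":[2,1.5,1],"angular":[0,0,0],"fingers":0.8},{"slide":[2,1.5,1],"angular":[0,0,0],"fingers":1},{"slide":[2,1.5,1],"angular":[0,0,0],"fingers":1},{"slide":[2,1.5,1],"angular":[0,0,0],"fingers":1},{"slide":[2,1.5,1],"angular":[0,0,0],"fingers":1}], "squeeze": 60}}

```text
clock: 4.23
tcp_pos: [0.5092, -0.3068, 0.0823]
orientation: [0.0, 0.707, 0.707, 0.0]
wrist_force: [0.6, 0.4, 0.6]
finger_gap: 0.0206
grip_force: 58.5
```

>>> {"api": "jog_arm", "payload": {"moves": [{"slide":[0,0,-10],"angular":[0,0,0],"fingers":1},{"slide":[0,0,-25],"angular":[0,0,0],"fingers":1},{"slide":[0,0,-45],"angular":[0,0,0],"fingers":1},{"slide":[0,0,-65],"angular":[0,0,0],"fingers":1},{"slide":[0,0,-75],"angular":[0,0,0],"fingers":1},{"slide":[0,0,-80],"angular":[0,0,0],"fingers":1},{"slide":[0,0,-80],"angular":[0,0,0],"fingers":1},{"slide":[0,0,-80],"angular":[0,0,0],"fingers":1}]}}

```text
clock: 4.9
tcp_pos: [0.5089, -0.3067, 0.1618]
orientation: [-0.0, 0.707, 0.707, -0.0]
wrist_force: [0.4, 0.3, -2.3]
finger_gap: 0.0204
grip_force: 58.7
```

>>> {"api": "jog_arm", "payload": {"moves": [{"slide":[0,0,-20],"angular":[0,0,0],"fingers":1},{"slide":[5,5,-30],"angular":[0,0,0],"fingers":1},{"slide":[30,10,-35],"angular":[0,0,0],"fingers":1},{"slide":[70,20,-35],"angular":[0,0,0],"fingers":1},{"slide":[110,30,-35],"angular":[0,0,0],"fingers":1},{"slide":[150,40,-35],"angular":[0,0,0],"fingers":1},{"slide":[190,50,-30],"angular":[0,0,0],"fingers":1},{"slide":[225,54,-20],"angular":[0,0,0],"fingers":1},{"slide":[250,54,-10],"angular":[0,0,0],"fingers":1},{"slide":[264,54,0],"angular":[0,0,0],"fingers":1}]}}

```text
clock: 5.73
tcp_pos: [0.5631, -0.0392, 0.1613]
orientation: [-0.001, 0.706, 0.708, 0.0]
wrist_force: [0.1, -1.1, -0.7]
finger_gap: 0.0205
grip_force: 58.8
```

>>> {"api": "jog_arm", "payload": {"moves": [{"slide":[4,0,0],"angular":[0,0,0],"fingers":1},{"slide":[6,0,0],"angular":[0,0,0],"fingers":1},{"slide":[6,0,0],"angular":[0,0,0],"fingers":1},{"slide":[6,0,0],"angular":[0,0,0],"fingers":1},{"slide":[6,0,0],"angular":[0,0,0],"fingers":1},{"slide":[6,0,0],"angular":[0,0,0],"fingers":1},{"slide":[6,0,0],"angular":[0,0,0],"fingers":1},{"slide":[6,0,0],"angular":[0,0,0],"fingers":1}]}}

```text
clock: 6.4
tcp_pos: [0.5634, -0.0376, 0.1625]
orientation: [0.0, 0.708, 0.707, 0.0]
wrist_force: [0.1, 0.4, -0.8]
finger_gap: 0.0206
grip_force: 58.8
```

```bash
python3 - <<'E'
from h import *
s=get_state();print(s["tcp_pos"],s["wrist_force"],s["ft_torque"])
p=read_camera("scene");q=read_camera("top")
for n in("drift","drift_collar"):
  for r in tip_of(n,p)[:2]: print(n,r["p"],r["point"])
T=s["tcp_pos"];print("tip exp",proj(p,[T[0],T[1],T[2]-.0723]),"collar exp",proj(p,[T[0],T[1],T[2]-.0273]),proj(p,[.5634,-.0366,.061]))
a=p["color"][130:230,260:360];b=q["color"][130:230,250:350]
cv2.imwrite("pics/b1.png",cv2.resize(np.hstack([a,b])[:,:,::-1],None,fx=4,fy=4,interpolation=cv2.INTER_CUBIC))
E
```

```text
[ 0.56342283 -0.03762884  0.16250559] [ 0.11386577  0.40415371 -0.77152318] [-0.00928208 -0.03662574 -0.01185807]
drift 0.88 [434.7, 264.5]
drift 0.83 [415.3, 237.9]
drift_collar 0.95 [417.1, 213.9]
drift_collar 0.71 [439.6, 246.9]
tip exp [309.4 182.7] collar exp [309.2 166.3] [309.2 192.9]
```

View pics/b1.png

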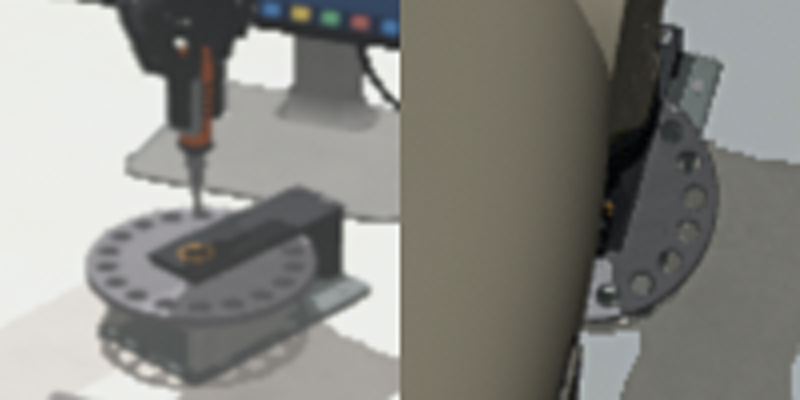

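Scene half: the drift hangs over the bracket with its nose at (199,212), within half a pixel of where I expected it. The brass ring is at (195,253). I'll lower it to just inside the mouth.

>>> {"api": "jog_arm", "payload": {"moves": [{"slide":[1,0,8],"angular":[0,0,0],"fingers":1},{"slide":[1,0,16],"angular":[0,0,0],"fingers":1},{"slide":[1,0,22],"angular":[0,0,0],"fingers":1},{"slide":[1,0,26],"angular":[0,0,0],"fingers":1},{"slide":[1,0,28],"angular":[0,0,0],"fingers":1},{"slide":[1,0,30],"angular":[0,0,0],"fingers":1},{"slide":[1,0,31],"angular":[0,0,0],"fingers":1},{"slide":[1,0,31],"angular":[0,0,0],"fingers":1},{"slide":[1,0,31],"angular":[0,0,0],"fingers":1}]}}

```text
clock: 7.35
tcp_pos: [0.5635, -0.0359, 0.1315]
orientation: [0.0, 0.707, 0.707, 0.0]
wrist_force: [-0.6, 0.2, -0.7]
finger_gap: 0.0208
grip_force: 58.8
```

>>> {"api": "jog_arm", "payload": {"moves": [{"slide":[0,0,1],"angular":[0,0,0],"fingers":1},{"slide":[0,0,2],"angular":[0,0,0],"fingers":1},{"slide":[0,0,3],"angular":[0,0,0],"fingers":1},{"slide":[0,0,3.5],"angular":[0,0,0],"fingers":1},{"slide":[0,0,3.5],"angular":[0,0,0],"fingers":1},{"slide":[0,0,3.5],"angular":[0,0,0],"fingers":1}]}}

```text
clock: 7.85
tcp_pos: [0.5633, -0.0359, 0.1277]
orientation: [0.0, 0.707, 0.707, -0.0]
wrist_force: [1.0, -0.4, -1.9]
finger_gap: 0.0208
grip_force: 58.8
```

>>> {"api": "jog_arm", "payload": {"moves": [{"slide":[0.5,1,0],"angular":[0,0,0],"fingers":1},{"slide":[1,2,0],"angular":[0,0,0],"fingers":1},{"slide":[1.2,3,0],"angular":[0,0,0],"fingers":1},{"slide":[1.2,3.5,0],"angular":[0,0,0],"fingers":1},{"slide":[1.2,3.5,0],"angular":[0,0,0],"fingers":1},{"slide":[1.2,3.5,0],"angular":[0,0,0],"fingers":1},{"slide":[1.2,3.5,0],"angular":[0,0,0],"fingers":1}]}}

```text
clock: 8.43
tcp_pos: [0.5668, -0.0347, 0.1278]
orientation: [0.0, 0.707, 0.707, -0.0]
wrist_force: [0.5, -0.5, -0.8]
finger_gap: 0.0209
grip_force: 58.8
```

No wall yet, so I'll keep going in +x to feel for it.

>>> {"api": "jog_arm", "payload": {"moves": [{"slide":[0.2,0.5,0],"angular":[0,0,0],"fingers":1},{"slide":[0.3,1,0],"angular":[0,0,0],"fingers":1},{"slide":[0.3,1,0],"angular":[0,0,0],"fingers":1},{"slide":[0.3,1,0],"angular":[0,0,0],"fingers":1},{"slide":[0.3,1,0],"angular":[0,0,0],"fingers":1}]}}

```text
clock: 8.85
tcp_pos: [0.5678, -0.0344, 0.1278]
orientation: [0.0, 0.707, 0.707, -0.0]
wrist_force: [0.1, -0.9, -0.7]
finger_gap: 0.0207
grip_force: 58.8
```

>>> {"api": "jog_arm", "payload": {"moves": [{"slide":[0.1,0.5,0],"angular":[0,0,0],"fingers":1},{"slide":[0.2,0.7,0],"angular":[0,0,0],"fingers":1},{"slide":[0.2,0.7,0],"angular":[0,0,0],"fingers":1},{"slide":[0.2,0.7,0],"angular":[0,0,0],"fingers":1},{"slide":[0.2,0.7,0],"angular":[0,0,0],"fingers":1}]}}

```text
clock: 9.27
tcp_pos: [0.5685, -0.0342, 0.1278]
orientation: [0.0, 0.707, 0.707, -0.0]
wrist_force: [0.9, 0.2, -0.6]
finger_gap: 0.0201
grip_force: 58.8
```

>>> {"api": "jog_arm", "payload": {"moves": [{"slide":[0,0.5,0],"angular":[0,0,0],"fingers":1},{"slide":[0,0.8,0],"angular":[0,0,0],"fingers":1},{"slide":[0,0.8,0],"angular":[0,0,0],"fingers":1},{"slide":[0,0.8,0],"angular":[0,0,0],"fingers":1},{"slide":[0,0.8,0],"angular":[0,0,0],"fingers":1}]}}

```text
clock: 9.68
tcp_pos: [0.5693, -0.0342, 0.1278]
orientation: [0.0, 0.707, 0.707, -0.0]
wrist_force: [0.2, 0.4, -1.8]
finger_gap: 0.0206
grip_force: 58.8
```

>>> {"api": "jog_arm", "payload": {"moves": [{"slide":[0,0.5,0],"angular":[0,0,0],"fingers":1},{"slide":[0,0.8,0],"angular":[0,0,0],"fingers":1},{"slide":[0,0.8,0],"angular":[0,0,0],"fingers":1},{"slide":[0,0.8,0],"angular":[0,0,0],"fingers":1},{"slide":[0,0.8,0],"angular":[0,0,0],"fingers":1}]}}

```text
clock: 10.1
tcp_pos: [0.5698, -0.0342, 0.1277]
orientation: [-0.0, 0.707, 0.707, -0.0]
wrist_force: [-1.1, 1.4, -0.4]
finger_gap: 0.0205
grip_force: 59.0
```

>>> {"api": "jog_arm", "payload": {"moves": [{"slide":[0,0.5,0],"angular":[0,0,0],"fingers":1},{"slide":[0,0.8,0],"angular":[0,0,0],"fingers":1},{"slide":[0,0.8,0],"angular":[0,0,0],"fingers":1},{"slide":[0,0.8,0],"angular":[0,0,0],"fingers":1},{"slide":[0,0.8,0],"angular":[0,0,0],"fingers":1}]}}

```text
clock: 10.52
tcp_pos: [0.5702, -0.0342, 0.1276]
orientation: [-0.0, 0.707, 0.707, -0.0]
wrist_force: [-4.8, 0.1, 0.2]
finger_gap: 0.0203
grip_force: 59.1
```

```bash
python3 - <<'E'
from h import *
s=get_state();print(s["tcp_pos"],s["wrist_force"],s["ft_torque"])
p=read_camera("scene")
save(p,"b2.png",(260,130,360,230),6)
T=s["tcp_pos"];print("mouth",proj(p,[T[0],T[1],.061]))
E
```

```text
[ 0.57023153 -0.03415753  0.12762614] [-4.83783868  0.08344345  0.16931504] [-0.06316062  1.24716379  0.01639937]
mouth [309.8 191.5]
```

View pics/b2.png

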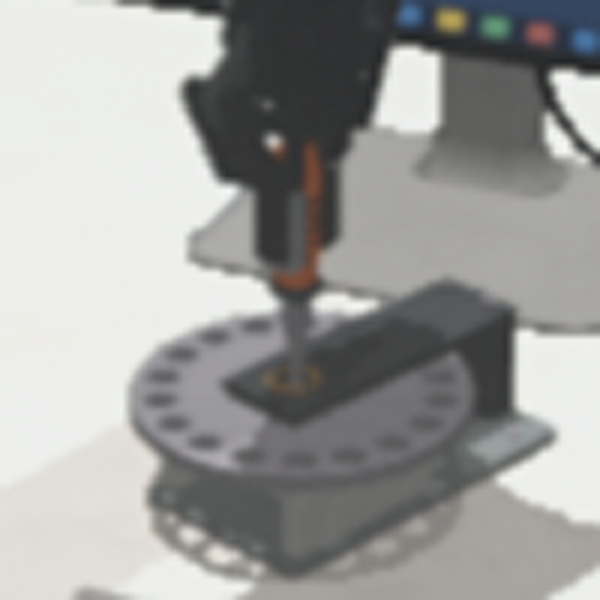

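The nose is inside the brass ring, at (293,378), leaning on the +x wall with about 5 N. Axis x is therefore about 0.5655. I'll ease off the wall and lower gently.

>>> {"api": "jog_arm", "payload": {"moves": [{"slide":[-0.4,-0.6,0.5],"angular":[0,0,0],"fingers":1},{"slide":[-0.4,-0.6,1.2],"angular":[0,0,0],"fingers":1},{"slide":[-0.4,-0.6,2],"angular":[0,0,0],"fingers":1},{"slide":[-0.4,-0.6,2.8],"angular":[0,0,0],"fingers":1},{"slide":[-0.4,-0.6,3.3],"angular":[0,0,0],"fingers":1},{"slide":[-0.4,-0.6,3.3],"angular":[0,0,0],"fingers":1}]}}

```text
clock: 11.07
tcp_pos: [0.5703, -0.0348, 0.1243]
orientation: [0.0, 0.707, 0.707, -0.0]
wrist_force: [-3.7, -0.2, -0.0]
finger_gap: 0.0207
grip_force: 59.2
```

>>> {"api": "jog_arm", "payload": {"moves": [{"slide":[0,-0.4,0.6],"angular":[0,0,0],"fingers":1},{"slide":[0,-0.4,1.2],"angular":[0,0,0],"fingers":1},{"slide":[0,-0.4,1.8],"angular":[0,0,0],"fingers":1},{"slide":[0,-0.4,2],"angular":[0,0,0],"fingers":1},{"slide":[0,-0.4,2],"angular":[0,0,0],"fingers":1}]}}

```text
clock: 11.48
tcp_pos: [0.5701, -0.0346, 0.1225]
orientation: [0.0, 0.707, 0.707, 0.0]
wrist_force: [-2.9, -1.0, -0.5]
finger_gap: 0.0205
grip_force: 59.2
```

>>> {"api": "jog_arm", "payload": {"moves": [{"slide":[0,0,0.6],"angular":[0,0,0],"fingers":1},{"slide":[0,0,1.2],"angular":[0,0,0],"fingers":1},{"slide":[0,0,1.2],"angular":[0,0,0],"fingers":1},{"slide":[0,0,1.2],"angular":[0,0,0],"fingers":1}]}}

```text
clock: 11.82
tcp_pos: [0.57, -0.0346, 0.1212]
orientation: [0.0, 0.707, 0.707, 0.0]
wrist_force: [-2.7, -0.9, -1.7]
finger_gap: 0.0206
grip_force: 59.1
```

It dropped in: the tip is 4 mm below the tray's top with no upward force. I'll go a little deeper, then lever across.

>>> {"api": "jog_arm", "payload": {"moves": [{"slide":[-0.3,-1,0.5],"angular":[0,0,0],"fingers":1},{"slide":[-0.5,-1.5,1],"angular":[0,0,0],"fingers":1},{"slide":[-0.7,-2,1.5],"angular":[0,0,0],"fingers":1},{"slide":[-1,-3,1.5],"angular":[0,0,0],"fingers":1},{"slide":[-1.2,-4,1.5],"angular":[0,0,0],"fingers":1},{"slide":[-1.2,-4,1.5],"angular":[0,0,0],"fingers":1}]}}

```text
clock: 12.32
tcp_pos: [0.5672, -0.0357, 0.1201]
orientation: [0.001, 0.707, 0.707, 0.001]
wrist_force: [2.8, 0.7, -2.4]
finger_gap: 0.0208
grip_force: 59.0
```

>>> {"api": "jog_arm", "payload": {"moves": [{"slide":[-0.3,-0.7,0],"angular":[0,0,0],"fingers":1},{"slide":[-0.6,-1.4,0],"angular":[0,0,0],"fingers":1},{"slide":[-0.9,-2,0],"angular":[0,0,0],"fingers":1},{"slide":[-0.9,-2,0],"angular":[0,0,0],"fingers":1},{"slide":[-0.9,-2,0],"angular":[0,0,0],"fingers":1}]}}

```text
clock: 12.73
tcp_pos: [0.565, -0.0364, 0.1201]
orientation: [0.001, 0.707, 0.707, 0.001]
wrist_force: [4.7, 2.2, -3.9]
finger_gap: 0.0204
grip_force: 59.1
```

>>> {"api": "jog_arm", "payload": {"moves": [{"slide":[-0.3,-0.7,0],"angular":[0,0,0],"fingers":1},{"slide":[-0.6,-1.4,0],"angular":[0,0,0],"fingers":1},{"slide":[-0.9,-2,0],"angular":[0,0,0],"fingers":1},{"slide":[-0.9,-2,0],"angular":[0,0,0],"fingers":1},{"slide":[-0.9,-2,0],"angular":[0,0,0],"fingers":1}]}}

```text
clock: 13.15
tcp_pos: [0.5627, -0.0371, 0.1201]
orientation: [0.0, 0.707, 0.707, 0.001]
wrist_force: [4.0, 3.4, -2.5]
finger_gap: 0.0211
grip_force: 59.1
```

>>> {"api": "jog_arm", "payload": {"moves": [{"slide":[-0.3,-0.6,0],"angular":[0,0,0],"fingers":1},{"slide":[-0.5,-1.2,0],"angular":[0,0,0],"fingers":1},{"slide":[-0.5,-1.2,0],"angular":[0,0,0],"fingers":1},{"slide":[-0.5,-1.2,0],"angular":[0,0,0],"fingers":1},{"slide":[-0.5,-1.2,0],"angular":[0,0,0],"fingers":1}]}}

```text
clock: 13.57
tcp_pos: [0.5615, -0.0375, 0.1201]
orientation: [0.0, 0.707, 0.707, 0.001]
wrist_force: [4.5, 2.1, -2.5]
finger_gap: 0.0205
grip_force: 59.1
```

>>> {"api": "jog_arm", "payload": {"moves": [{"slide":[-0.2,-0.4,0],"angular":[0,0,0],"fingers":1},{"slide":[-0.3,-0.7,0],"angular":[0,0,0],"fingers":1},{"slide":[-0.3,-0.7,0],"angular":[0,0,0],"fingers":1},{"slide":[-0.3,-0.7,0],"angular":[0,0,0],"fingers":1},{"slide":[-0.3,-0.7,0],"angular":[0,0,0],"fingers":1}]}}

```text
clock: 13.98
tcp_pos: [0.5609, -0.0378, 0.1201]
orientation: [0.0, 0.707, 0.707, 0.001]
wrist_force: [3.6, 2.8, -1.6]
finger_gap: 0.0207
grip_force: 59.1
```

>>> {"api": "jog_arm", "payload": {"moves": [{"slide":[-0.2,-0.4,0],"angular":[0,0,0],"fingers":1},{"slide":[-0.2,-0.6,0],"angular":[0,0,0],"fingers":1},{"slide":[-0.2,-0.6,0],"angular":[0,0,0],"fingers":1},{"slide":[-0.2,-0.6,0],"angular":[0,0,0],"fingers":1},{"slide":[-0.2,-0.6,0],"angular":[0,0,0],"fingers":1}]}}

```text
clock: 14.4
tcp_pos: [0.5603, -0.038, 0.1201]
orientation: [0.0, 0.707, 0.707, 0.001]
wrist_force: [3.3, 2.3, -2.8]
finger_gap: 0.0207
grip_force: 59.1
```

>>> {"api": "jog_arm", "payload": {"moves": [{"slide":[0.5,1.5,0],"angular":[0,0,0],"fingers":1},{"slide":[1.2,3.2,0],"angular":[0,0,0],"fingers":1},{"slide":[1.8,4.8,1],"angular":[0,0,0],"fingers":1},{"slide":[1.8,4.8,3],"angular":[0,0,0],"fingers":1},{"slide":[1.8,4.8,5],"angular":[0,0,0],"fingers":1},{"slide":[1.8,4.8,7],"angular":[0,0,0],"fingers":1},{"slide":[1.8,4.8,8],"angular":[0,0,0],"fingers":1},{"slide":[1.8,4.8,8],"angular":[0,0,0],"fingers":1},{"slide":[1.8,4.8,8],"angular":[0,0,0],"fingers":1}]}}

```text
clock: 15.15
tcp_pos: [0.564, -0.0369, 0.1116]
orientation: [-0.0, 0.707, 0.707, -0.0]
wrist_force: [-1.3, -0.2, -1.5]
finger_gap: 0.0205
grip_force: 59.2
```

>>> {"api": "jog_arm", "payload": {"moves": [{"slide":[0,0,1],"angular":[0,0,0],"fingers":1},{"slide":[0,0,2],"angular":[0,0,0],"fingers":1},{"slide":[0,0,3],"angular":[0,0,0],"fingers":1},{"slide":[0,0,4],"angular":[0,0,0],"fingers":1},{"slide":[0,0,4],"angular":[0,0,0],"fingers":1},{"slide":[0,0,4],"angular":[0,0,0],"fingers":1}]}}

```text
clock: 15.65
tcp_pos: [0.5641, -0.0368, 0.1077]
orientation: [-0.0, 0.707, 0.707, -0.0]
wrist_force: [0.1, 0.1, -1.7]
finger_gap: 0.0207
grip_force: 59.2
```

>>> {"api": "jog_arm", "payload": {"moves": [{"slide":[0.2,0.7,1],"angular":[0,0,0],"fingers":1},{"slide":[0.2,0.7,2],"angular":[0,0,0],"fingers":1},{"slide":[0.2,0.7,3],"angular":[0,0,0],"fingers":1},{"slide":[0.2,0.7,3],"angular":[0,0,0],"fingers":1},{"slide":[0.2,0.7,3],"angular":[0,0,0],"fingers":1}]}}

```text
clock: 16.07
tcp_pos: [0.5648, -0.0366, 0.1047]
orientation: [-0.0, 0.707, 0.707, -0.0]
wrist_force: [-0.5, -0.4, -1.3]
finger_gap: 0.0206
grip_force: 59.2
```

>>> {"api": "jog_arm", "payload": {"moves": [{"slide":[0,0,1],"angular":[0,0,0],"fingers":1},{"slide":[0,0,2],"angular":[0,0,0],"fingers":1},{"slide":[0,0,2],"angular":[0,0,0],"fingers":1},{"slide":[0,0,2],"angular":[0,0,0],"fingers":1}]}}

```text
clock: 16.4
tcp_pos: [0.5648, -0.0366, 0.1027]
orientation: [-0.0, 0.707, 0.707, -0.0]
wrist_force: [0.7, -0.3, -1.0]
finger_gap: 0.0209
grip_force: 59.2
```

>>> {"api": "jog_arm", "payload": {"moves": [{"slide":[0,0,1],"angular":[0,0,0],"fingers":1},{"slide":[0,0,2],"angular":[0,0,0],"fingers":1},{"slide":[0,0,2],"angular":[0,0,0],"fingers":1},{"slide":[0,0,2],"angular":[0,0,0],"fingers":1}]}}

```text
clock: 16.73
tcp_pos: [0.5648, -0.0366, 0.1007]
orientation: [-0.0, 0.707, 0.707, -0.0]
wrist_force: [0.0, 0.3, -1.7]
finger_gap: 0.0207
grip_force: 59.2
```

>>> {"api": "jog_arm", "payload": {"moves": [{"slide":[0,0,1],"angular":[0,0,0],"fingers":1},{"slide":[0,0,2],"angular":[0,0,0],"fingers":1},{"slide":[0,0,2],"angular":[0,0,0],"fingers":1},{"slide":[0,0,2],"angular":[0,0,0],"fingers":1}]}}

```text
clock: 17.07
tcp_pos: [0.5648, -0.0366, 0.0987]
orientation: [-0.0, 0.707, 0.707, -0.0]
wrist_force: [-0.3, -0.2, -1.6]
finger_gap: 0.0211
grip_force: 59.2
```

>>> {"api": "jog_arm", "payload": {"moves": [{"slide":[0,0,1],"angular":[0,0,0],"fingers":1},{"slide":[0,0,2],"angular":[0,0,0],"fingers":1},{"slide":[0,0,3],"angular":[0,0,0],"fingers":1},{"slide":[0,0,3],"angular":[0,0,0],"fingers":1},{"slide":[0,0,3],"angular":[0,0,0],"fingers":1}]}}

```text
clock: 17.48
tcp_pos: [0.5649, -0.0366, 0.0957]
orientation: [-0.0, 0.707, 0.707, -0.0]
wrist_force: [0.4, 0.1, -1.8]
finger_gap: 0.0207
grip_force: 59.2
```

>>> {"api": "jog_arm", "payload": {"moves": [{"slide":[0,0,1],"angular":[0,0,0],"fingers":1},{"slide":[0,0,2],"angular":[0,0,0],"fingers":1},{"slide":[0,0,3],"angular":[0,0,0],"fingers":1},{"slide":[0,0,3],"angular":[0,0,0],"fingers":1},{"slide":[0,0,3],"angular":[0,0,0],"fingers":1}]}}

```text
clock: 17.9
tcp_pos: [0.5651, -0.0365, 0.0928]
orientation: [0.0, 0.707, 0.707, 0.0]
wrist_force: [1.1, 0.3, -1.5]
finger_gap: 0.0205
grip_force: 59.2
```

>>> {"api": "jog_arm", "payload": {"moves": [{"slide":[0,0.2,1],"angular":[0,0,0],"fingers":1},{"slide":[0,0.2,2],"angular":[0,0,0],"fingers":1},{"slide":[0,0.2,3],"angular":[0,0,0],"fingers":1},{"slide":[0,0.2,3],"angular":[0,0,0],"fingers":1},{"slide":[0,0.2,3],"angular":[0,0,0],"fingers":1}]}}

```text
clock: 18.32
tcp_pos: [0.5652, -0.0365, 0.0897]
orientation: [0.0, 0.707, 0.707, 0.0]
wrist_force: [1.3, 1.6, -1.5]
finger_gap: 0.0207
grip_force: 59.2
```

>>> {"api": "jog_arm", "payload": {"moves": [{"slide":[0,0,0.5],"angular":[0,0,0],"fingers":1},{"slide":[0,0,1],"angular":[0,0,0],"fingers":1},{"slide":[0,0,1.3],"angular":[0,0,0],"fingers":1},{"slide":[0,0,1.3],"angular":[0,0,0],"fingers":1}]}}

```text
clock: 18.65
tcp_pos: [0.5653, -0.0365, 0.0886]
orientation: [0.0, 0.707, 0.707, 0.0]
wrist_force: [0.8, 1.8, 0.1]
finger_gap: 0.0204
grip_force: 59.2
```

>>> {"api": "jog_arm", "payload": {"moves": [{"slide":[0,0,0.5],"angular":[0,0,0],"fingers":1},{"slide":[0,0,0.8],"angular":[0,0,0],"fingers":1},{"slide":[0,0,0.8],"angular":[0,0,0],"fingers":1},{"slide":[0,0,0.8],"angular":[0,0,0],"fingers":1}]}}

```text
clock: 18.98
tcp_pos: [0.5654, -0.0365, 0.0883]
orientation: [0.0, 0.707, 0.707, 0.0]
wrist_force: [-0.7, 3.5, 5.7]
finger_gap: 0.0207
grip_force: 59.9
```

Home is reached: z matches the prediction of 0.0883, with light seating force. Drawing it out.

>>> {"api": "jog_arm", "payload": {"moves": [{"slide":[0.3,0,-3],"angular":[0,0,0],"fingers":1},{"slide":[0.3,0,-10],"angular":[0,0,0],"fingers":1},{"slide":[0.3,0,-20],"angular":[0,0,0],"fingers":1},{"slide":[0.3,0,-32],"angular":[0,0,0],"fingers":1},{"slide":[0.3,0,-46],"angular":[0,0,0],"fingers":1},{"slide":[0.3,0,-62],"angular":[0,0,0],"fingers":1},{"slide":[0.3,0,-80],"angular":[0,0,0],"fingers":1},{"slide":[0.3,0,-95],"angular":[0,0,0],"fingers":1},{"slide":[0.3,0,-105],"angular":[0,0,0],"fingers":1},{"slide":[0.3,0,-105],"angular":[0,0,0],"fingers":1}]}}

```text
clock: 19.82
tcp_pos: [0.5661, -0.0369, 0.1956]
orientation: [0.002, 0.707, 0.707, 0.001]
wrist_force: [0.8, -0.8, -1.3]
finger_gap: 0.0205
grip_force: 59.2
```

>>> {"api": "jog_arm", "payload": {"moves": [{"slide":[-15,-3,0],"angular":[0,0,0],"fingers":1},{"slide":[-45,-10,0],"angular":[0,0,0],"fingers":1},{"slide":[-80,-18,0],"angular":[0,0,0],"fingers":1},{"slide":[-120,-26,0],"angular":[0,0,0],"fingers":1},{"slide":[-160,-34,0],"angular":[0,0,0],"fingers":1},{"slide":[-200,-42,0],"angular":[0,0,0],"fingers":1},{"slide":[-232,-49,0],"angular":[0,0,0],"fingers":1},{"slide":[-255,-54,0],"angular":[0,0,0],"fingers":1},{"slide":[-267,-56,0],"angular":[0,0,0],"fingers":1},{"slide":[-270.5,-56.5,0],"angular":[0,0,0],"fingers":1}]}}

```text
clock: 20.65
tcp_pos: [0.5074, -0.3087, 0.1916]
orientation: [-0.001, 0.708, 0.706, -0.0]
wrist_force: [0.8, 0.3, -0.8]
finger_gap: 0.0207
grip_force: 59.2
```

>>> {"api": "jog_arm", "payload": {"moves": [{"slide":[0,0,10],"angular":[0,0,0],"fingers":1},{"slide":[0,0,25],"angular":[0,0,0],"fingers":1},{"slide":[0,0,40],"angular":[0,0,0],"fingers":1},{"slide":[0,0,48],"angular":[0,0,0],"fingers":1},{"slide":[0,0,50],"angular":[0,0,0],"fingers":1},{"slide":[0,0,50],"angular":[0,0,0],"fingers":1},{"slide":[0,0,50],"angular":[0,0,0],"fingers":1},{"slide":[0,0,50],"angular":[0,0,0],"fingers":1}]}}

```text
clock: 21.32
tcp_pos: [0.5091, -0.3067, 0.1436]
orientation: [0.001, 0.707, 0.707, 0.0]
wrist_force: [0.1, 0.5, -1.2]
finger_gap: 0.021
grip_force: 59.2
```

>>> {"api": "jog_arm", "payload": {"moves": [{"slide":[0,0,6],"angular":[0,0,0],"fingers":1},{"slide":[0,0,12],"angular":[0,0,0],"fingers":1},{"slide":[0,0,18],"angular":[0,0,0],"fingers":1},{"slide":[0,0,25],"angular":[0,0,0],"fingers":1},{"slide":[0,0,30],"angular":[0,0,0],"fingers":1},{"slide":[0,0,30],"angular":[0,0,0],"fingers":1},{"slide":[0,0,30],"angular":[0,0,0],"fingers":1}]}}

```text
clock: 21.9
tcp_pos: [0.5081, -0.3066, 0.112]
orientation: [-0.001, 0.707, 0.707, -0.0]
wrist_force: [1.0, 1.0, -1.7]
finger_gap: 0.0205
grip_force: 59.2
```

>>> {"api": "jog_arm", "payload": {"moves": [{"slide":[0,0,7],"angular":[0,0,0],"fingers":1},{"slide":[0,0,15],"angular":[0,0,0],"fingers":1},{"slide":[0,0,22],"angular":[0,0,0],"fingers":1},{"slide":[0,0,28],"angular":[0,0,0],"fingers":1},{"slide":[0,0,30],"angular":[0,0,0],"fingers":1},{"slide":[0,0,31],"angular":[0,0,0],"fingers":1},{"slide":[0,0,31],"angular":[0,0,0],"fingers":1}]}}

```text
clock: 22.48
tcp_pos: [0.5082, -0.3065, 0.0823]
orientation: [-0.0, 0.707, 0.707, -0.0]
wrist_force: [-1.9, 1.6, 5.0]
finger_gap: 0.0207
grip_force: 60.2
```

Seated. I'll release and rise.

>>> {"api": "jog_arm", "payload": {"moves": [{"slide":[0,0,0],"angular":[0,0,0],"fingers":0.6},{"slide":[0,0,0],"angular":[0,0,0],"fingers":0.4},{"slide":[0,0,0],"angular":[0,0,0],"fingers":0.3},{"slide":[0,0,0],"angular":[0,0,0],"fingers":0.3},{"slide":[0,0,-8],"angular":[0,0,0],"fingers":0.3},{"slide":[0,0,-25],"angular":[0,0,0],"fingers":0.3},{"slide":[0,0,-45],"angular":[0,0,0],"fingers":0.3},{"slide":[0,0,-60],"angular":[0,0,0],"fingers":0.3},{"slide":[10,0,-65],"angular":[0,0,0],"fingers":0.3},{"slide":[30,0,-65],"angular":[0,0,0],"fingers":0.3}]}}

```text
clock: 23.32
tcp_pos: [0.5097, -0.2786, 0.1488]
orientation: [0.002, 0.708, 0.706, 0.0]
wrist_force: [0.9, 0.3, -0.5]
finger_gap: 0.0599
grip_force: 0.0
```

>>> {"api": "jog_arm", "payload": {"moves": [{"slide":[20,0,0],"angular":[0,0,0],"fingers":0.3},{"slide":[30,0,0],"angular":[0,0,0],"fingers":0.3},{"slide":[30,0,0],"angular":[0,0,0],"fingers":0.3},{"slide":[30,0,0],"angular":[0,0,0],"fingers":0.3},{"slide":[30,0,10],"angular":[0,0,0],"fingers":0.3},{"slide":[30,0,10],"angular":[0,0,0],"fingers":0.3},{"slide":[30,0,10],"angular":[0,0,0],"fingers":0.3},{"slide":[30,0,10],"angular":[0,0,0],"fingers":0.3}]}}

```text
clock: 23.98
tcp_pos: [0.5082, -0.2473, 0.1361]
orientation: [-0.0, 0.708, 0.707, -0.0]
wrist_force: [-0.8, -0.5, 0.4]
finger_gap: 0.0597
grip_force: 0.0
```

```bash
python3 - <<'E'
from h import *
s=get_state();print(s["tcp_pos"],s["wrist_force"])
p=read_camera("scene")
save(p,"c1.png",(330,150,480,275),5)
for n in("drift_collar","bolt_collar"):
  for r in tip_of(n,p)[:3]: print(n,r["p"],onz(p,r["point"],.055))
print(proj(p,[.5085,-.2465,.096]))
E
```

```text
[ 0.50824341 -0.24729095  0.13612122] [-0.84758284 -0.49015701  0.39649811]
drift_collar 0.79 [ 0.5055 -0.3074  0.055 ]
drift_collar 0.72 [ 0.6018 -0.3166  0.055 ]
drift_collar 0.56 [ 0.51   -0.3972  0.055 ]
bolt_collar 0.67 [ 0.5048 -0.2435  0.055 ]
bolt_collar 0.61 [ 0.5041 -0.247   0.055 ]
[377.3 212.9]
```

View pics/c1.png

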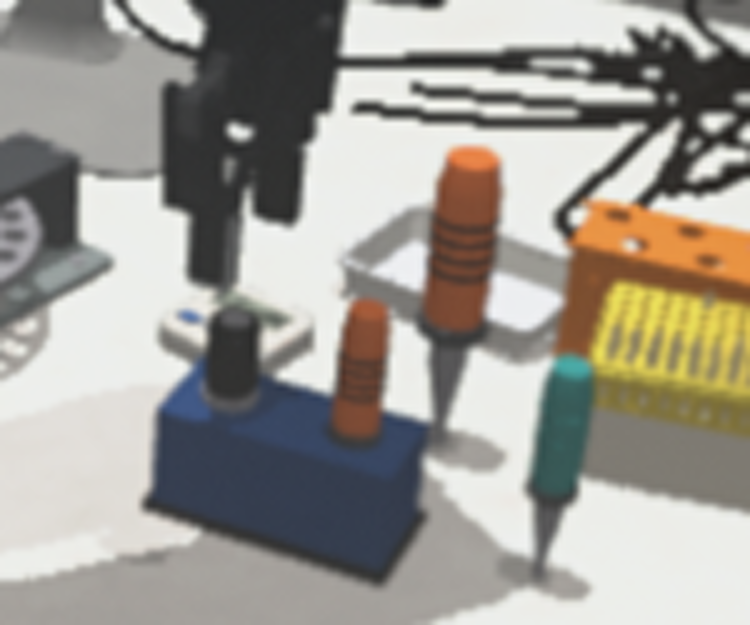

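The drift is parked with its collar on the block, seen at (358,430). The bolt's head is at (235,350), below the open gripper.

>>> {"api": "jog_arm", "payload": {"moves": [{"slide":[0.6,0,10],"angular":[0,0,0],"fingers":0.3},{"slide":[0.6,0,25],"angular":[0,0,0],"fingers":0.3},{"slide":[0.6,0,42],"angular":[0,0,0],"fingers":0.3},{"slide":[0.6,0,55],"angular":[0,0,0],"fingers":0.3},{"slide":[0.6,0,60],"angular":[0,0,0],"fingers":0.3},{"slide":[0.6,0,62],"angular":[0,0,0],"fingers":0.3},{"slide":[0.6,0,62],"angular":[0,0,0],"fingers":0.3},{"slide":[0.6,0,62],"angular":[0,0,0],"fingers":0.4},{"slide":[0.6,0,62],"angular":[0,0,0],"fingers":0.5},{"slide":[0.6,0,62],"angular":[0,0,0],"fingers":0.6}]}}

```text
clock: 24.97
tcp_pos: [0.5091, -0.2465, 0.0756]
orientation: [0.001, 0.707, 0.707, 0.0]
wrist_force: [0.1, 0.3, 0.1]
finger_gap: 0.0348
grip_force: 0.0
```

>>> {"api": "jog_arm", "payload": {"moves": [{"slide":[0,0,0],"angular":[0,0,0],"fingers":0.75},{"slide":[0,0,0],"angular":[0,0,0],"fingers":1},{"slide":[0,0,0],"angular":[0,0,0],"fingers":1},{"slide":[0,0,0],"angular":[0,0,0],"fingers":1},{"slide":[0,0,0],"angular":[0,0,0],"fingers":1}]}}

```text
clock: 25.38
tcp_pos: [0.509, -0.2465, 0.0756]
orientation: [0.001, 0.707, 0.707, 0.0]
wrist_force: [-0.6, 1.1, 6.5]
finger_gap: 0.0214
grip_force: 58.6
```

>>> {"api": "jog_arm", "payload": {"moves": [{"slide":[0,0,-6],"angular":[0,0,0],"fingers":1},{"slide":[0,0,-16],"angular":[0,0,0],"fingers":1},{"slide":[0,0,-30],"angular":[0,0,0],"fingers":1},{"slide":[0,0,-45],"angular":[0,0,0],"fingers":1},{"slide":[0,0,-57],"angular":[0,0,0],"fingers":1},{"slide":[0,0,-62],"angular":[0,0,0],"fingers":1},{"slide":[0,0,-62],"angular":[0,0,0],"fingers":1},{"slide":[0,0,-62],"angular":[0,0,0],"fingers":1}]}}

```text
clock: 26.05
tcp_pos: [0.5085, -0.2462, 0.1368]
orientation: [0.0, 0.707, 0.707, -0.0]
wrist_force: [-0.0, 1.1, -1.2]
finger_gap: 0.0216
grip_force: 58.7
```

>>> {"api": "jog_arm", "payload": {"moves": [{"slide":[12,3,0],"angular":[0,0,0],"fingers":1},{"slide":[35,10,0],"angular":[0,0,0],"fingers":1},{"slide":[65,18,0],"angular":[0,0,0],"fingers":1},{"slide":[98,26,0],"angular":[0,0,0],"fingers":1},{"slide":[130,35,0],"angular":[0,0,0],"fingers":1},{"slide":[160,43,0],"angular":[0,0,0],"fingers":1},{"slide":[185,50,0],"angular":[0,0,0],"fingers":1},{"slide":[202,54,0],"angular":[0,0,0],"fingers":1},{"slide":[209,56,0],"angular":[0,0,0],"fingers":1},{"slide":[210,56.5,0],"angular":[0,0,0],"fingers":1}]}}

```text
clock: 26.88
tcp_pos: [0.5646, -0.0341, 0.1358]
orientation: [-0.001, 0.706, 0.708, -0.0]
wrist_force: [0.3, -0.2, -0.6]
finger_gap: 0.0211
grip_force: 58.7
```

>>> {"api": "jog_arm", "payload": {"moves": [{"slide":[0,0,0],"angular":[0,0,0],"fingers":1},{"slide":[0,0,5],"angular":[0,0,0],"fingers":1},{"slide":[0,0,10],"angular":[0,0,0],"fingers":1},{"slide":[0,0,14],"angular":[0,0,0],"fingers":1},{"slide":[0,0,16],"angular":[0,0,0],"fingers":1},{"slide":[0,0,16],"angular":[0,0,0],"fingers":1},{"slide":[0,0,16],"angular":[0,0,0],"fingers":1},{"slide":[0,0,16],"angular":[0,0,0],"fingers":1}]}}

```text
clock: 27.55
tcp_pos: [0.5652, -0.0365, 0.1208]
orientation: [0.0, 0.707, 0.707, 0.0]
wrist_force: [-0.3, -0.2, -0.9]
finger_gap: 0.0213
grip_force: 58.7
```

>>> {"api": "jog_arm", "payload": {"moves": [{"slide":[0,0,4],"angular":[0,0,0],"fingers":1},{"slide":[0,0,8],"angular":[0,0,0],"fingers":1},{"slide":[0,0,10],"angular":[0,0,0],"fingers":1},{"slide":[0,0,11],"angular":[0,0,0],"fingers":1},{"slide":[0,0,12],"angular":[0,0,0],"fingers":1},{"slide":[0,0,12],"angular":[0,0,0],"fingers":1}]}}

```text
clock: 28.05
tcp_pos: [0.565, -0.0361, 0.1084]
orientation: [-0.0, 0.707, 0.707, -0.0]
wrist_force: [0.5, 0.1, -0.6]
finger_gap: 0.0215
grip_force: 58.7
```

>>> {"api": "jog_arm", "payload": {"moves": [{"slide":[0,0,1],"angular":[0,0,0],"fingers":1},{"slide":[0,0,2],"angular":[0,0,0],"fingers":1},{"slide":[0,0,3],"angular":[0,0,0],"fingers":1},{"slide":[0,0,3],"angular":[0,0,0],"fingers":1},{"slide":[0,0,3],"angular":[0,0,0],"fingers":1}]}}

```text
clock: 28.47
tcp_pos: [0.5651, -0.0362, 0.1057]
orientation: [0.0, 0.707, 0.707, -0.0]
wrist_force: [0.5, 1.4, -0.8]
finger_gap: 0.0215
grip_force: 58.7
```

>>> {"api": "jog_arm", "payload": {"moves": [{"slide":[0,0,1],"angular":[0,0,0],"fingers":1},{"slide":[0,0,2],"angular":[0,0,0],"fingers":1},{"slide":[0,0,3],"angular":[0,0,0],"fingers":1},{"slide":[0,0,3.5],"angular":[0,0,0],"fingers":1},{"slide":[0,0,3.5],"angular":[0,0,0],"fingers":1}]}}

```text
clock: 28.88
tcp_pos: [0.565, -0.0362, 0.102]
orientation: [-0.0, 0.707, 0.707, -0.0]
wrist_force: [-0.1, -0.3, -1.1]
finger_gap: 0.0217
grip_force: 58.7
```

>>> {"api": "jog_arm", "payload": {"moves": [{"slide":[0,0,1],"angular":[0,0,0],"fingers":1},{"slide":[0,0,2],"angular":[0,0,0],"fingers":1},{"slide":[0,0,3],"angular":[0,0,0],"fingers":1},{"slide":[0,0,3],"angular":[0,0,0],"fingers":1},{"slide":[0,0,3],"angular":[0,0,0],"fingers":1}]}}

```text
clock: 29.3
tcp_pos: [0.5652, -0.0361, 0.0991]
orientation: [0.0, 0.707, 0.707, 0.0]
wrist_force: [0.6, -0.8, -1.3]
finger_gap: 0.0214
grip_force: 58.6
```

Now 4.5 mm into the tray with no resistance. Home is at z ≈ 0.0816.

>>> {"api": "jog_arm", "payload": {"moves": [{"slide":[0,0,2],"angular":[0,0,0],"fingers":1},{"slide":[0,0,4],"angular":[0,0,0],"fingers":1},{"slide":[0,0,6],"angular":[0,0,0],"fingers":1},{"slide":[0,0,8],"angular":[0,0,0],"fingers":1},{"slide":[0,0,8],"angular":[0,0,0],"fingers":1},{"slide":[0,0,8],"angular":[0,0,0],"fingers":1}]}}

```text
clock: 29.8
tcp_pos: [0.5652, -0.0361, 0.091]
orientation: [-0.0, 0.707, 0.707, 0.0]
wrist_force: [0.7, 1.5, -1.5]
finger_gap: 0.0217
grip_force: 58.7
```

>>> {"api": "jog_arm", "payload": {"moves": [{"slide":[0,0,2],"angular":[0,0,0],"fingers":1},{"slide":[0,0,4],"angular":[0,0,0],"fingers":1},{"slide":[0,0,6],"angular":[0,0,0],"fingers":1},{"slide":[0,0,7.5],"angular":[0,0,0],"fingers":1},{"slide":[0,0,7.5],"angular":[0,0,0],"fingers":1},{"slide":[0,0,7.5],"angular":[0,0,0],"fingers":1}]}}

```text
clock: 30.3
tcp_pos: [0.5652, -0.0361, 0.0834]
orientation: [-0.0, 0.707, 0.707, 0.0]
wrist_force: [2.6, 1.7, -1.7]
finger_gap: 0.0214
grip_force: 58.7
```

>>> {"api": "jog_arm", "payload": {"moves": [{"slide":[0,0,0.5],"angular":[0,0,0],"fingers":1},{"slide":[0,0,1],"angular":[0,0,0],"fingers":1},{"slide":[0,0,1.5],"angular":[0,0,0],"fingers":1},{"slide":[0,0,1.5],"angular":[0,0,0],"fingers":1},{"slide":[0,0,1.5],"angular":[0,0,0],"fingers":1}]}}

```text
clock: 30.72
tcp_pos: [0.5652, -0.0362, 0.0823]
orientation: [0.0, 0.707, 0.707, 0.0]
wrist_force: [2.4, 2.8, -0.3]
finger_gap: 0.0214
grip_force: 58.7
```

>>> {"api": "jog_arm", "payload": {"moves": [{"slide":[0,0,0.5],"angular":[0,0,0],"fingers":1},{"slide":[0,0,1],"angular":[0,0,0],"fingers":1},{"slide":[0,0,1],"angular":[0,0,0],"fingers":1},{"slide":[0,0,1],"angular":[0,0,0],"fingers":1}]}}

```text
clock: 31.05
tcp_pos: [0.5653, -0.0362, 0.0816]
orientation: [0.0, 0.707, 0.707, 0.0]
wrist_force: [1.4, 2.7, 4.5]
finger_gap: 0.0213
grip_force: 59.4
```

>>> {"api": "jog_arm", "payload": {"moves": [{"slide":[0,0,0.3],"angular":[0,0,0],"fingers":1},{"slide":[0,0,0.5],"angular":[0,0,0],"fingers":1},{"slide":[0,0,0.5],"angular":[0,0,0],"fingers":1},{"slide":[0,0,0.5],"angular":[0,0,0],"fingers":1}]}}

```text
clock: 31.38
tcp_pos: [0.5653, -0.0362, 0.0815]
orientation: [0.0, 0.707, 0.707, 0.0]
wrist_force: [-0.3, 3.2, 7.9]
finger_gap: 0.0215
grip_force: 59.4
```

Seated. Release and retreat.

>>> {"api": "jog_arm", "payload": {"moves": [{"slide":[0,0,-0.5],"angular":[0,0,0],"fingers":0.7},{"slide":[0,0,-0.5],"angular":[0,0,0],"fingers":0.5},{"slide":[0,0,-0.5],"angular":[0,0,0],"fingers":0.4},{"slide":[0,0,-0.5],"angular":[0,0,0],"fingers":0.4},{"slide":[0,0,-6],"angular":[0,0,0],"fingers":0.4},{"slide":[0,0,-20],"angular":[0,0,0],"fingers":0.4},{"slide":[0,0,-45],"angular":[0,0,0],"fingers":0.4},{"slide":[0,0,-80],"angular":[0,0,0],"fingers":0.4},{"slide":[0,0,-110],"angular":[0,0,0],"fingers":0.4},{"slide":[0,0,-120],"angular":[0,0,0],"fingers":0.4}]}}

```text
clock: 32.22
tcp_pos: [0.5671, -0.0367, 0.2059]
orientation: [0.003, 0.707, 0.707, 0.002]
wrist_force: [1.2, -1.1, 0.7]
finger_gap: 0.0511
grip_force: 0.0
```

>>> {"api": "jog_arm", "payload": {"moves": [{"slide":[0,0,0],"angular":[0,0,0],"fingers":0.4},{"slide":[0,0,0],"angular":[0,0,0],"fingers":0.4},{"slide":[0,0,0],"angular":[0,0,0],"fingers":0.4},{"slide":[0,0,0],"angular":[0,0,0],"fingers":0.4},{"slide":[0,0,0],"angular":[0,0,0],"fingers":0.4},{"slide":[0,0,0],"angular":[0,0,0],"fingers":0.4}]}}

```text
clock: 32.72
tcp_pos: [0.5644, -0.0361, 0.1994]
orientation: [-0.001, 0.707, 0.707, -0.001]
wrist_force: [0.2, -0.5, 0.0]
finger_gap: 0.0511
grip_force: 0.0
```

```bash
python3 - <<'E'
from h import *
s=get_state();print(s["tcp_pos"],s["wrist_force"])
p=read_camera("scene")
save(p,"d1.png",(260,140,460,280),4)
E
```

```text
[ 0.56442063 -0.0360881   0.19935933] [ 0.15686064 -0.49893278  0.02792855]
```

View pics/d1.png

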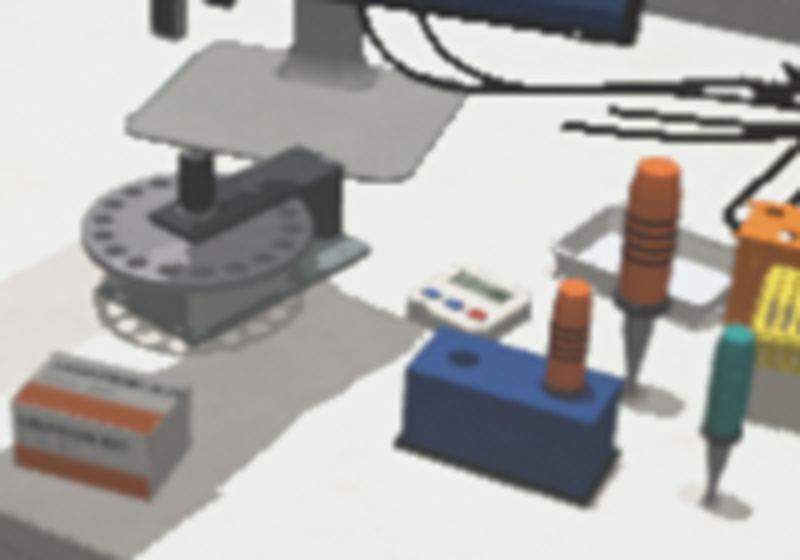

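The bolt stands upright at (196,180) with its collar on the bracket. The drift is parked in the block at (568,340), and the carton and timer are where they were.

```bash
python3 -c "
from workcell import *
print(hand_in())"
```

```text
the job is handed in; nothing more can be done
None
```

The job is handed in with no verdict returned: drift pressed home and parked back in the block, axle bolt home in the bracket, about 33 s of the 72 s used, and no wrist reading above about 9 N.

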